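# Set the damper and hold the index pin out

### The job

Get the indexing fixture with the valve block ready to be swung round: first turn the red lever of the oil damper's valve until it lies right over the yellow pointer, and leave it there. Only then pull the orange index plunger straight up, fully back, so that its pin is well clear of the hole, and finish while still holding it up; do not let go. Leave the loose plugs, fitting and spool where they are.

Things in the scene. Friction and masses are not known exactly. Their poses are not given: they have to be found in the camera images.
- damper: Fixed oil damper: an aluminium block 84 x 84 x 50 mm with a white round dial (120 mm across, top 55 mm above the bench) and a short dark blue-grey cylinder to its +x side (reaching 100 mm from the origin). Origin on the bench under the valve's vertical axis; x is horizontal, z up. Black ticks on the dial mark the shut (-x) and fully open (+y) ends of the lever's travel. Damper and fixture are bolted down and may stand on either side.
- lever (a joint): Opening angle of the damper's throttle valve (rad). 0 = shut, lever along the damper's -x; 1.571 = fully open, lever along the damper's +y. It grows clockwise seen from above, about the vertical valve axis. Stiff with friction (0.22 N m, about 3 N at the grip); it stays where it is left.
- valve_axis (a point): Point on the vertical valve axis, at the height of the lever's middle (100 mm above the bench).
- lever_grip (a point): Middle of the red sleeve of the valve lever, 80 mm from the valve axis and 100 mm above the bench. The sleeve is 62 mm long (45 to 107 mm from the axis), 16 mm wide, 18 mm high. The point's x axis points along the lever towards the valve axis, z up. Below the sleeve is free down to the yellow pointer (its bar's top is 60 mm above the bench).
- pointer_tip (a point): Outer end of the fixed yellow set-pointer, a bar 7 mm wide that lies below the lever and points radially outwards from the valve axis; the tip is 122 mm from the axis, 60 mm up, just beyond the lever's end, and its small upright tab reaches 70 mm above the bench. The point's x axis points along the pointer towards the valve axis. The lever is set when it lies right above the pointer, which is 0.65 to 1.25 rad of opening.
- fixture: Fixed indexing fixture: a dark round base 230 mm across, a steel index plate 220 mm across (top 42 mm above the bench) with a ring of holes, and an olive valve block 86 x 116 mm on it, top 97 mm above the bench. A blue post and arm at its -x rim carries the index plunger 92 mm from the centre; the arm's top is 85 mm and the dark plunger barrel's top (24 mm wide) 104 mm above the bench. Origin on the bench at the plate's centre, z up.
- plunger (a joint): How far the index plunger is pulled straight up (m). 0 = pin seated, 16 mm deep in its hole; 0.016 = its tip is just level with the plate; 0.028 = fully back, at its stop. A spring pulls it back down with 5 N when seated, rising to 12 N fully back; it does not stay up by itself.
- knob_center (a point): Centre of the orange plunger knob, a plain upright cylinder 28 mm across and 28 mm tall; its centre is 126 mm above the bench while the pin is seated, and rises with the plunger. Free all round.
- pin_hole (a point): Mouth of the hole in the index plate under the plunger, 42 mm above the bench, on the plunger's axis.
- plug_a_center (a point): Loose bystander: steel threaded screw plug standing on its rusty flange, 44 mm diameter, 48 mm tall; the point is its centre, 24 mm up.
- plug_b_center (a point): Loose bystander: a second screw plug, same as plug_a; the point is its centre.
- fitting_center (a point): Loose bystander: olive hex adapter with a bright threaded neck, 51 mm across corners, 38 mm tall; the point is its centre, half-way up.
- spool_center (a point): Loose bystander: polished steel valve spool lying flat, 147 mm long along its x, 28 mm thick; the point lies on its axis, 14 mm up.
There are look-alikes about, which are no part of the job. What is meant by the damper is not pink, and is the smaller of those in its own colour.

How it is judged:
By the outcome, as a careful person would: the job done as asked, in the order asked, and still so for the second after the job is handed in, while the arm keeps its last pose, push and grip.
It also fails if it takes over 48 s, if anything falls off the work surface, if the arm or the gripper's body presses on something with over 40 N, if the wrist force passes 120 N, or if a joint passes its speed limit or range.

### The arm

A 6-joint arm with a two-finger parallel gripper is mounted at the origin on the work surface. World frame = base frame: x ahead of the robot, y to its left, z up, the work surface at z = 0. Lengths are in m, angles in rad, forces in N, time in s.
With the tool pointing down it reaches from about 0.35 to 0.725 m from the base axis. Payload 6 kg.
Tool frame: the origin (TCP) lies midway between the tips of the shut fingers; the grasp point (between the pads) lies 19 mm behind it; z points along the fingers, y is the direction in which the jaws open and shut (so a half turn about z gives the same grasp; the last joint's range is limited). The gripper opens to 85 mm and grips with 20 to 120 N. Pads are 22 mm wide; open, the fingers measure 114 mm over their backs; the gripper's body (76 mm by 85 mm) begins 54 mm behind the grasp point. The pads swing forward as they close: fully open they stand 13 mm farther back than shut.
Start: joints at [1.437, 0.04, 0.085, 0, -1.615, -0.334], TCP at [0.271, 0.536, 0.231] pointing down, gripper open.
Joint ranges: [-2.56, 2.56], [-1.29, 2.01], [-1.08, 1.49], [-3.29, 1.98], [-2.81, -0.18], [-2.99, 2.99]. Speed limits (rad/s): [2.57, 2.57, 3.01, 3.14, 3.14, 3.14].

### API

Orientations are given as a rotation vector (axis times angle).
In Python, from rig import sensors, vision, workorder gives the robot as it stands.
- The arm moves only by the tool play_rows, never from a script. Its argument "commands" is a list that holds one entry, the list of rows, each a list of 7 numbers: the turn, a rotation vector about the world's x, y, z in units of 0.08 rad (1.0 is 0.08 rad), then the shift along the world's x, y, z in units of 0.03 m (1.0 is 0.03 m), then the closure, from -1 (fully open) to 1 (shut). A call has 1 to 8 rows; each row shifts and turns the commanded pose from where the row before left it; what a row does not reach is not made up. A row lasts 1/12 s, in which the tool goes at most 41.7 mm and 7.16 degrees, less where a joint would pass 70% of its speed; a pose out of reach is approached as far as the arm can. A call with a number of a shift or a turn outside -1 to 1 is refused whole. A call with a gripper value outside its range is refused whole. The fingers move at their own pace and stop on an object; the grip force is fixed at half the most. Time passes only in rows, so rows that do not move let the fingers close. It gives the time, the measured TCP pose, the force and the opening at its end, in the units of the state.
- sensors.state(): the state, without advancing time (a new reading comes with each control period).
- vision.camera(name): name is "scene" or "top" or "wrist"; returns a dict with "image" (480x640x3 uint8, red, green, blue), "fx", "fy", "cx", "cy" (pixels), "R" (3x3) and "t" (3): a world point X has camera coordinates R X + t. Camera axes: x right, y down, z forward; pixel columns grow to the right and rows downward; lengths in m; the calibration is good to about 2 mm. A picture is of the moment at which its call begins. There is no depth.
- workorder.hand_in(): hands the job in, once; it reports no verdict.
The state is a dict: "time": time; "q": joint angles; "qvel": joint speeds; "tau": joint torques, N m; "ee_pos": TCP position; "orientation": TCP orientation; "ft_force": force on the tool from outside, world axes, zero at the start; "moment": the same for the moment, N m; "finger_gap": finger opening in m.
Only numpy, scipy, OpenCV 4.12 (cv2) and the standard library are available. Lean on these libraries where they do the work, as an engineer would, in place of code of your own. Each camera call takes 0.05 s, during which the arm holds its last target. There are 200 camera calls.

## Working session

There is one attempt and no reset: what is moved stays moved. The work goes in short steps, Python scripts to look and compute and a tool call to move; the robot and the scene stay as the last step left them, time stands still between calls to the robot, and variables do not carry over. Pictures are saved under pics/ and viewed, about 8 in all and at most 12, crops included, and the job is handed in when it is done.

Besides the shell and the picture viewer there is one more tool, called after ">>>" as name([rows], argument=value, ...), one row to a line, values as JSON. play_rows: Moves the arm, as the interface text tells. Its arguments: {"type":"object","properties":{"commands":{"type":"array","items":{"type":"array","items":{"type":"array","items":{"type":"number","minimum":-1,"maximum":1}}}}},"required":["commands"]}

```bash
mkdir -p pics
python3 - <<'E'
from rig import sensors, vision
import cv2,pickle
s=sensors.state(); print(s)
for n in("scene","top"):
    c=vision.camera(n); pickle.dump(c,open(f"pics/{n}0.pkl","wb")); cv2.imwrite(f"pics/{n}0.png",cv2.resize(c["image"][:,:,::-1],(800,600),interpolation=cv2.INTER_CUBIC)); print(n,c["fx"],c["fy"],c["cx"],c["cy"],c["R"],c["t"])
E
```

```text
{'time': 0.0, 'q': array([ 1.43670171e+00,  4.08244202e-02,  8.37985151e-02, -4.78516497e-04,
       -1.61552840e+00, -3.33707338e-01]), 'qvel': array([-0.00012864, -0.00092005, -0.00017275,  0.00060228, -0.00131462,
       -0.00018771]), 'tau': array([ 1.53295582e-04, -3.68212330e+01,  3.47415805e+01,  6.93215936e+00,
       -5.35201456e-03,  7.17123299e-06]), 'ee_pos': array([0.27032304, 0.53527137, 0.23026206]), 'orientation': array([ 3.05430566e+00, -7.27691084e-01, -4.71772149e-04]), 'ft_force': array([ 0.34823937, -0.02642068, -0.09615857]), 'moment': array([ 0.00803464,  0.01684556, -0.01815867]), 'finger_gap': 0.08519818591303155}
scene 569.1472588599656 569.1472588599656 320.06003303433073 235.0118831084354 [[-0.0338637   0.99942582 -0.0011276 ]
 [ 0.60077226  0.01945438 -0.79918347]
 [-0.79870266 -0.02774075 -0.60108611]] [ 0.0546317  -0.24198381  1.66758019]
top 559.1464816957792 559.1464816957792 319.6541050974853 238.13693157337795 [[-0.02987151 -0.99939302 -0.01792415]
 [-0.99507627  0.03142833 -0.09399727]
 [ 0.09450354  0.01502805 -0.99541109]] [9.89814449e-04 5.61614552e-01 1.56041279e+00]
```

View pics/top0.png

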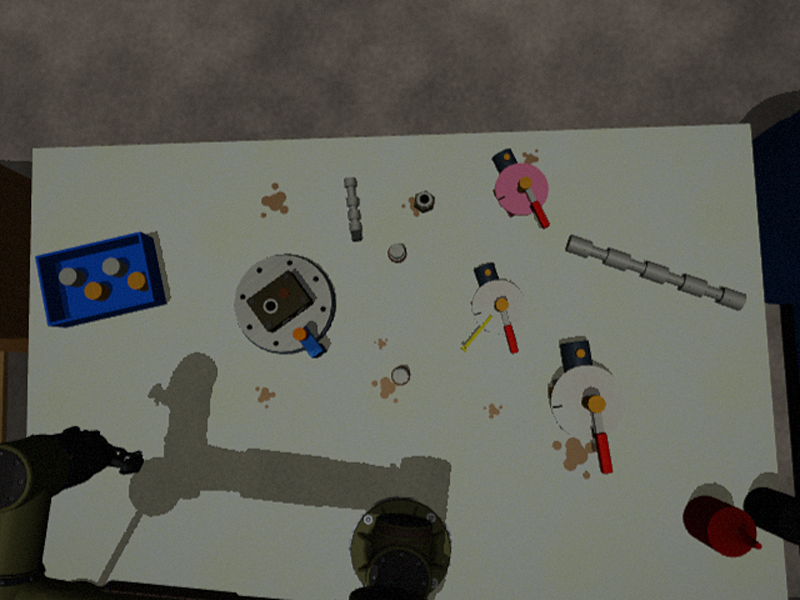

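View pics/scene0.png

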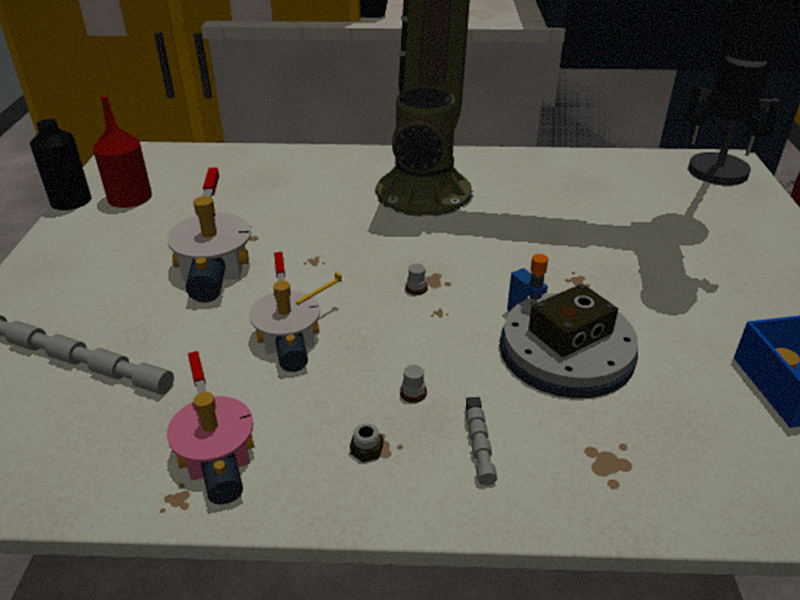

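Top picture: the right damper is the small white one with the yellow pointer, axis at about (500,305), lever end (515,350) and pointer tip (463,349). The orange knob is at (300,334). Next I'll enlarge both.

```bash
cat > h.py <<'E'
import numpy as np
def bp(c,u,v,z):
    d=c["R"].T@np.array([(u-c["cx"])/c["fx"],(v-c["cy"])/c["fy"],1]); o=-c["R"].T@c["t"]
    return o+d*(z-o[2])/d[2]
E
python3 - <<'E'
import pickle,cv2,numpy as np
im=pickle.load(open("pics/top0.pkl","rb"))["image"][:,:,::-1]
a=im[205:295,360:425];b=im[240:300,215:280]
f=lambda x:cv2.resize(x,None,fx=6,fy=6,interpolation=cv2.INTER_CUBIC)
A,B=f(a),f(b); B=cv2.copyMakeBorder(B,0,A.shape[0]-B.shape[0],0,0,0)
cv2.imwrite("pics/c1.png",cv2.convertScaleAbs(np.hstack([A,B]),alpha=1.4))
E
```

```text
(no output)
```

View pics/c1.png

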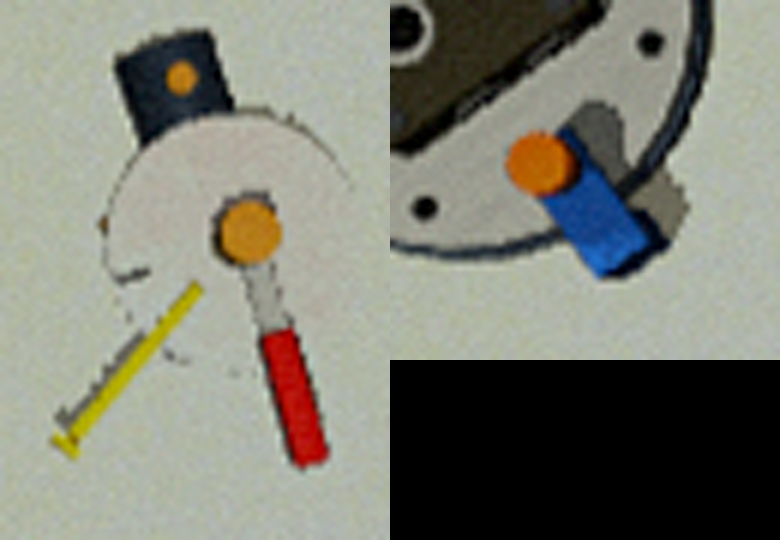

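Run:
```python
import pickle,numpy as np
from h import bp
c=pickle.load(open("pics/top0.pkl","rb"))
P=lambda u,v,z,x0=360,y0=205:bp(c,x0+(u-2.5)/6,y0+(v-2.5)/6,z)
i,o=P(279,332,.109),P(312,463,.109); d=(o-i)/np.linalg.norm(o-i); print("len",np.linalg.norm(o-i))
g=(i+o)/2; ax=g-d*.076; print("grip",g,"ax",ax,"ang",np.degrees(np.arctan2(d[1],d[0])))
t,n=P(65,443,.065),P(198,288,.06); e=t-n; print("ptr",t,n,np.degrees(np.arctan2(e[1],e[0])), "axis-from-ptr", t-.12*e/np.linalg.norm(e)); f=t-ax;print("ptr from ax",np.linalg.norm(f[:2]),np.degrees(np.arctan2(f[1],f[0])))
print("cap",P(250,233,.13),P(250,233,.15))
print("knob",P(540-390,163,.14,215,240))
```

```text
len 0.0597893334053894
grip [ 0.45852793 -0.25267379  0.109     ] ax [ 0.53297712 -0.23739905  0.109     ] ang -168.4055292778773
ptr [ 0.44228504 -0.15285516  0.065     ] [ 0.51173291 -0.21711982  0.06      ] 137.21989278342778 axis-from-ptr [ 0.53023821 -0.23424399  0.05866768]
ptr from ax 0.12398678805091169 137.00940969899045
cap [ 0.5307334  -0.23297019  0.13      ] [ 0.52911668 -0.23035703  0.15      ]
knob [0.48174553 0.19464413 0.14      ]
```

>>> play_rows([
  [[0,0,0.3,0.22,-0.94,0,-1],[0,0,0.3,0.22,-0.94,0,-1],[0,0,0.3,0.22,-0.94,0,-1],[0,0,0.3,0.22,-0.94,0,-1],[0,0,0.3,0.22,-0.94,0,-1],[0,0,0.3,0.22,-0.94,0,-1],[0,0,0.3,0.22,-0.94,0,-1],[0,0,0.3,0.22,-0.94,0,-1]],
])

```text
time: 0.77
ee_pos: [0.3233, 0.3085, 0.2309]
orientation: [3.112, -0.429, -0.0]
ft_force: [0.3, 0.2, 0.8]
finger_gap: 0.0852
```

>>> play_rows([
  [[0,0,0.3,0.22,-0.94,0,-1],[0,0,0.3,0.22,-0.94,0,-1],[0,0,0.3,0.22,-0.94,0,-1],[0,0,0.3,0.22,-0.94,0,-1],[0,0,0.3,0.22,-0.94,0,-1],[0,0,0.3,0.22,-0.94,0,-1],[0,0,0.3,0.22,-0.94,0,-1],[0,0,0.3,0.22,-0.94,0,-1]],
])

```text
time: 1.43
ee_pos: [0.376, 0.083, 0.2311]
orientation: [-3.139, 0.129, -0.0]
ft_force: [0.7, 0.9, 0.1]
finger_gap: 0.0852
```

>>> play_rows([
  [[0,0,0.3,0.22,-0.94,0,-1],[0,0,0.3,0.22,-0.94,0,-1],[0,0,0.3,0.22,-0.94,0,-1],[0,0,0.3,0.22,-0.94,0,-1],[0,0,0.3,0.22,-0.94,0,-1],[0,0,0.3,0.22,-0.94,0,-1],[0,0,0.3,0.22,-0.94,0,-1],[0,0,0.3,0.22,-0.94,0,-1]],
])

```text
time: 2.1
ee_pos: [0.4288, -0.1428, 0.231]
orientation: [-3.137, -0.171, 0.0]
ft_force: [0.9, 0.5, -0.0]
finger_gap: 0.0854
```

>>> play_rows([
  [[0,0,0.3,0.22,-0.94,0,-1],[0,0,0.3,0.22,-0.94,0,-1],[0,0,0.3,0.22,-0.94,0,-1],[0,0,0.3,0.22,-0.94,0,-1],[0,0,0,0,0,0,-1],[0,0,0,0,0,0,-1],[0,0,0,0,0,0,-1]],
])

```text
time: 2.68
ee_pos: [0.4551, -0.254, 0.2308]
orientation: [-3.125, -0.319, 0.001]
ft_force: [0.5, 0.2, 0.3]
finger_gap: 0.0855
```

Run:
```python
from rig import sensors, vision
import cv2,pickle
from scipy.spatial.transform import Rotation as Ro
c=vision.camera("wrist"); pickle.dump(c,open("pics/w1.pkl","wb")); cv2.imwrite("pics/w1.png",cv2.convertScaleAbs(c["image"][:,:,::-1],alpha=1.3))
s=sensors.state(); print(s["ee_pos"],s["q"],c["R"],c["t"])
import numpy as np
for p in [(.4526,-.251,.1),(.531,-.235,.1),(.442,-.153,.065)]:
    x=c["R"]@np.array(p)+c["t"]; print(c["fx"]*x[0]/x[2]+c["cx"],c["fy"]*x[1]/x[2]+c["cy"])
```

```text
[ 0.45524418 -0.25358167  0.2311399 ] [-1.21654197e-01 -1.70612860e-01 -1.16237478e-01 -1.10744143e-04
 -1.62527507e+00  1.89690190e+00] [[ 2.01371433e-01 -9.79514787e-01 -5.73247507e-04]
 [-9.34389515e-01 -1.92269972e-01  2.99914140e-01]
 [-2.93880553e-01 -5.98585036e-02 -9.53966027e-01]] [-0.34038388  0.33680584  0.49835311]
315.0854514568948 231.7128075954763
314.8158812941296 112.83926653311227
190.30780401576786 207.97798432530826
```

View pics/w1.png

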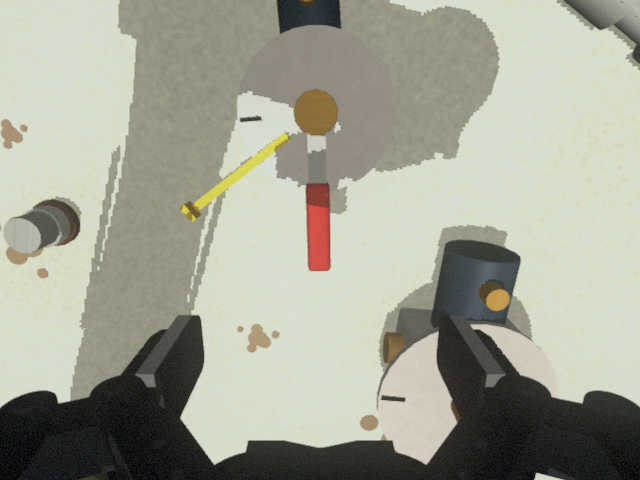

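Wrist picture: the sleeve runs from (317,185) to (319,270), the axis cap is at (316,112) and the pointer tip at (190,211). All three agree with the estimates to about 2 mm. The big damper's cylinder, left edge at (440,300), is nearby, so I'll check finger clearance.

Run:
```python
import pickle,numpy as np
from h import bp
c=pickle.load(open("pics/w1.pkl","rb"))
i,o=bp(c,317,185,.109),bp(c,319,270,.109);print(i,o,(i+o)/2,np.degrees(np.arctan2(*(o-i)[[1,0]])))
d=(o-i)/np.linalg.norm(o-i);ax=(i+o)/2-d*.076;print("ax",ax)
t=bp(c,190,211,.066);f=t-ax;print("tip",t,np.degrees(np.arctan2(f[1],f[0])),np.linalg.norm(f[:2]))
a,b=bp(c,190,213,.06),bp(c,287,135,.06);print(np.degrees(np.arctan2(*(a-b)[[1,0]])))
for z in(.05,.1):print("cyl",bp(c,447,243,z),bp(c,433,310,z))
```

```text
[ 0.4868019  -0.24549821  0.109     ] [ 0.42819251 -0.25885177  0.109     ] [ 0.45749721 -0.25217499  0.109     ] -167.1648404665582
ax [ 0.53159821 -0.23529183  0.109     ]
tip [ 0.4398242  -0.15329942  0.066     ] 138.22187180476055 0.12306593476630444
138.95943515833284
cyl [ 0.45126389 -0.36415421  0.05      ] [ 0.38871145 -0.37033056  0.05      ]
cyl [ 0.46336181 -0.3448251   0.1       ] [ 0.41045644 -0.35004891  0.1       ]
```

>>> play_rows([
  [[0,0,0,0,0.03,-0.98,-0.5],[0,0,0,0,0,-0.98,-0.5],[0,0,0,0,0,-0.98,-0.5],[0,0,0,0,0,-0.98,-0.5],[0,0,0,0,0,-0.96,-0.5],[0,0,0,0,0,0,-0.5],[0,0,0,0,0,0,-0.5]],
])

```text
time: 3.32
ee_pos: [0.4547, -0.2524, 0.0846]
orientation: [-3.125, -0.322, 0.003]
ft_force: [-0.0, -0.4, 1.4]
finger_gap: 0.0641
```

>>> play_rows([
  [[0,0,0,0,0,0,0.2],[0,0,0,0,0,0,0.5],[0,0,0,0,0,0,1],[0,0,0,0,0,0,1],[0,0,0,0,0,0,1],[0,0,0,0,0,0,1],[0,0,0,0,0,0,1],[0,0,0,0,0,0,1]],
])

```text
time: 3.98
ee_pos: [0.456, -0.253, 0.0866]
orientation: [3.124, 0.322, 0.003]
ft_force: [-2.1, 5.1, 5.6]
finger_gap: 0.0146
```

```bash
python3 -c "
import numpy as np
a=np.radians(-166.8)-np.arange(15)*.946/14
p=.0776*np.c_[np.cos(a),np.sin(a)]
print(.946/14/.08,np.round(np.diff(p,axis=0)/.03,3).tolist(),p[-1]+[.5316,-.2353])"
```

```text
0.8446428571428571 [[-0.034, 0.171], [-0.022, 0.173], [-0.011, 0.174], [0.001, 0.175], [0.013, 0.174], [0.025, 0.173], [0.036, 0.171], [0.048, 0.168], [0.059, 0.165], [0.07, 0.16], [0.081, 0.155], [0.091, 0.149], [0.101, 0.143], [0.11, 0.136]] [ 0.47303614 -0.18438797]
```

>>> play_rows([
  [[0,0,-0.845,-0.034,0.171,0,1],[0,0,-0.845,-0.022,0.173,0,1],[0,0,-0.845,-0.011,0.174,0,1],[0,0,-0.845,0.001,0.175,0,1],[0,0,-0.845,0.013,0.174,0,1],[0,0,-0.845,0.025,0.173,0,1],[0,0,-0.845,0.036,0.171,0,1]],
])

```text
time: 4.57
ee_pos: [0.4564, -0.2162, 0.0866]
orientation: [-3.113, 0.424, -0.004]
ft_force: [-1.7, 4.3, 5.1]
finger_gap: 0.0151
```

>>> play_rows([
  [[0,0,-0.845,0.048,0.168,0,1],[0,0,-0.845,0.059,0.165,0,1],[0,0,-0.845,0.07,0.16,0,1],[0,0,-0.845,0.081,0.155,0,1],[0,0,-0.845,0.091,0.149,0,1],[0,0,-0.845,0.101,0.143,0,1],[0,0,-0.845,0.11,0.136,0,1],[0,0,0,0,0,0,1]],
])

```text
time: 5.23
ee_pos: [0.4739, -0.1834, 0.0866]
orientation: [-2.925, 1.141, -0.004]
ft_force: [-0.2, 5.7, 5.5]
finger_gap: 0.0148
```

>>> play_rows([
  [[0,0,0,0,0,0,1],[0,0,0,0,0,0,1],[0,0,0,0,0,0,1]],
])

```text
time: 5.48
ee_pos: [0.4737, -0.1836, 0.0867]
orientation: [-2.926, 1.137, -0.004]
ft_force: [0.5, 6.7, 6.0]
finger_gap: 0.0151
```

>>> play_rows([
  [[0,0,0,0,0,0,-0.2],[0,0,0,0,0,0,-0.4],[0,0,0,0,0,0,-0.4],[0,0,0,0,0,0,-0.4],[0,0,0,0,0,0.9,-0.4],[0,0,0,0,0,0.95,-1],[0,0,0,0,0,0.95,-1],[0,0,0,0,0,0.95,-1]],
])

```text
time: 6.15
ee_pos: [0.472, -0.1848, 0.1985]
orientation: [2.927, -1.139, -0.001]
ft_force: [1.0, 0.7, 0.7]
finger_gap: 0.0854
```

>>> play_rows([
  [[0,0,0,-0.1,0,0.95,-1],[0,0,0,0,0,0.5,-1],[0,0,0,0,0,0,-1],[0,0,0,0,0,0,-1]],
])

```text
time: 6.48
ee_pos: [0.4696, -0.1846, 0.2414]
orientation: [-2.927, 1.139, -0.002]
ft_force: [-0.2, -0.1, -0.7]
finger_gap: 0.0855
```

Run:
```python
from rig import sensors, vision
import cv2,pickle
c=vision.camera("wrist"); pickle.dump(c,open("pics/w2.pkl","wb")); cv2.imwrite("pics/w2.png",cv2.convertScaleAbs(c["image"][:,:,::-1],alpha=1.3))
s=sensors.state(); print(s["ee_pos"],s["q"])
```

```text
[ 0.46921737 -0.18447235  0.24010681] [ 2.54390072e-02 -2.14531547e-01 -1.37632936e-01 -4.40136828e-04
 -1.64847131e+00  8.02950535e-01]
```

View pics/w2.png

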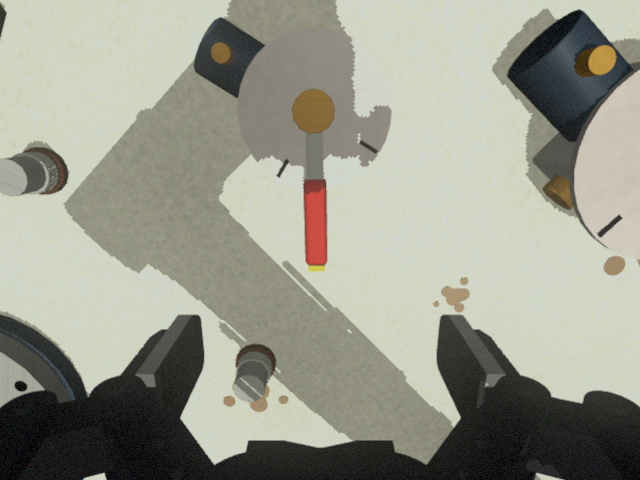

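Wrist picture: the red sleeve runs from (315,180) to (316,264) and hides the pointer. Only the yellow tip shows, centred at (317,268). I'll check the angle difference and plan the knob approach.

Run:
```python
import pickle,numpy as np,cv2
from h import bp
c=pickle.load(open("pics/w2.pkl","rb"))
h=cv2.cvtColor(c["image"],cv2.COLOR_RGB2HSV)
H,S,V=cv2.split(h)
red=((H<6)|(H>174))&(S>130)&(V>90); yel=(H>22)&(H<34)&(S>140)&(V>80)
r=np.argwhere(red[170:270,290:340])+[170,290]; y=np.argwhere(yel[255:280,290:340])+[255,290]
for v in(188,200,220,240,260):
    u=r[r[:,0]==v][:,1]; print(v,u.min(),u.max(),bp(c,u.mean(),v,.109))
print(y.min(0),y.max(0),y.mean(0))
a=np.array([bp(c,r[r[:,0]==v][:,1].mean(),v,.109) for v in range(190,258)])
d=np.linalg.svd(a-a.mean(0))[2][0]; d*=np.sign(-d[0]); ax=a.mean(0)
t=bp(c,y[:,1].mean(),y[:,0].mean(),.066)
print("lever",np.degrees(np.arctan2(d[1],d[0])))
A=np.array([.5316,-.2353]);f=t[:2]-A;print("tip",t,np.degrees(np.arctan2(f[1],f[0])))
print("lateral tip offset from lever line mm",1e3*np.cross(d[:2],(t-ax)[:2]))
```

```text
188 305 325 [ 0.49344798 -0.202274    0.109     ]
200 305 325 [ 0.48730122 -0.19658387  0.109     ]
220 305 325 [ 0.4768071  -0.18686933  0.109     ]
240 306 326 [ 0.46550408 -0.17738177  0.109     ]
260 306 326 [ 0.4543382 -0.1670607  0.109    ]
[265 309] [270 323] [267.5 316. ]
lever 138.38267947513484
tip [ 0.43832314 -0.1516874   0.066     ] 138.12721650024793
lateral tip offset from lever line mm -0.8776470828915985<stdin>:16: DeprecationWarning: Arrays of 2-dimensional vectors are deprecated. Use arrays of 3-dimensional vectors instead. (deprecated in NumPy 2.0)
```

Lever and pointer agree within about 0.4°. Now over to the knob.

>>> play_rows([
  [[0,0,0,0.03,0.97,0,-1],[0,0,0,0.03,0.97,0,-1],[0,0,0,0.03,0.97,0,-1],[0,0,0,0.03,0.97,0,-1],[0,0,0,0.03,0.97,0,-1],[0,0,0,0.03,0.97,0,-1],[0,0,0,0.03,0.97,0,-1]],
])

```text
time: 7.12
ee_pos: [0.475, 0.0204, 0.2392]
orientation: [2.926, -1.139, -0.003]
ft_force: [0.8, 0.3, 0.3]
finger_gap: 0.0852
```

>>> play_rows([
  [[0,0,0,0.03,0.97,0,-1],[0,0,0,0.03,0.97,0,-1],[0,0,0,0.03,0.97,0,-1],[0,0,0,0.03,0.97,0,-1],[0,0,0,0.03,0.97,0,-1],[0,0,0,0.03,0.97,0,-1],[0,0,0,0,0,0,-1],[0,0,0,0,0,0,-1]],
])

```text
time: 7.78
ee_pos: [0.4804, 0.1946, 0.2386]
orientation: [2.926, -1.135, -0.003]
ft_force: [0.6, 0.1, 0.0]
finger_gap: 0.0853
```

Run:
```python
from rig import sensors, vision
import cv2,pickle,numpy as np
from h import bp
c=vision.camera("wrist"); pickle.dump(c,open("pics/w3.pkl","wb")); cv2.imwrite("pics/w3.png",cv2.convertScaleAbs(c["image"][:,:,::-1],alpha=1.3))
s=sensors.state(); print(s["ee_pos"],s["q"])
x=c["R"]@np.array([.4817,.1946,.14])+c["t"]; print(c["fx"]*x[0]/x[2]+c["cx"],c["fy"]*x[1]/x[2]+c["cy"])
H,S,V=cv2.split(cv2.cvtColor(c["image"],cv2.COLOR_RGB2HSV))
m=((H>5)&(H<16)&(S>180)&(V>120)).astype(np.uint8)
n,l,st,ce=cv2.connectedComponentsWithStats(m)
for k in range(1,n):
    if st[k,4]>80: print(st[k],ce[k],bp(c,*ce[k],.14))
```

```text
[0.48062675 0.19375366 0.23921649] [ 7.72057119e-01 -1.74610067e-01 -1.05071949e-01 -8.60028162e-05
 -1.64343016e+00  5.74769760e-02]
317.35750248330334 241.84505704272348
[ 297  225   41   40 1079] [315.60148285 244.38183503] [0.48121441 0.19654842 0.14      ]
```

View pics/w3.png

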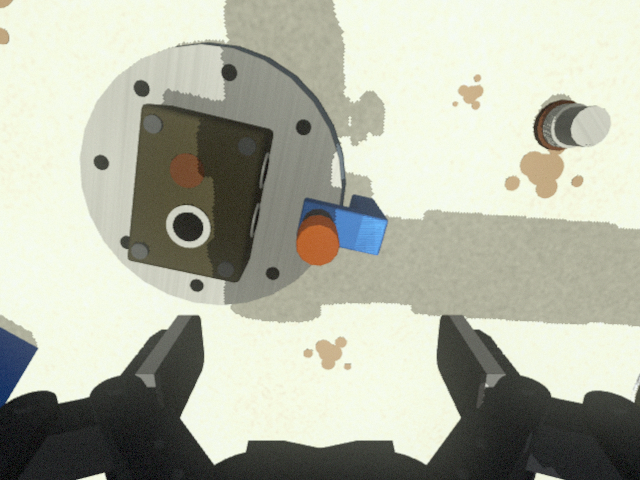

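Wrist picture: the top of the knob is at about (318,244), which puts it near (0.481, 0.196), free all round. Descend and grip.

>>> play_rows([
  [[0,0,0,0.03,0.06,-0.88,-1],[0,0,0,0,0,-0.88,-1],[0,0,0,0,0,-0.88,-1],[0,0,0,0,0,-0.88,-0.7],[0,0,0,0,0,-0.85,-0.5],[0,0,0,0,0,0,-0.5],[0,0,0,0,0,0,-0.5]],
])

```text
time: 8.42
ee_pos: [0.4815, 0.194, 0.109]
orientation: [2.924, -1.14, -0.001]
ft_force: [0.7, -0.1, 1.4]
finger_gap: 0.0645
```

>>> play_rows([
  [[0,0,0,0,0,0,0],[0,0,0,0,0,0,0.3],[0,0,0,0,0,0,1],[0,0,0,0,0,0,1],[0,0,0,0,0,0,1],[0,0,0,0,0,0,1],[0,0,0,0,0,0,1]],
])

```text
time: 9.0
ee_pos: [0.4822, 0.1951, 0.1121]
orientation: [-2.928, 1.139, -0.002]
ft_force: [-4.4, -3.0, 6.7]
finger_gap: 0.0265
```

>>> play_rows([
  [[0,0,0,0,0,0.2,1],[0,0,0,0,0,0.2,1],[0,0,0,0,0,0.2,1],[0,0,0,0,0,0.2,1],[0,0,0,0,0,0,1],[0,0,0,0,0,0,1]],
])

```text
time: 9.5
ee_pos: [0.4819, 0.1952, 0.133]
orientation: [2.926, -1.14, -0.001]
ft_force: [5.1, -3.5, -11.0]
finger_gap: 0.0261
```

>>> play_rows([
  [[0,0,0,0,0,0.1,1],[0,0,0,0,0,0.1,1],[0,0,0,0,0,0,1],[0,0,0,0,0,0,1]],
])

```text
time: 9.83
ee_pos: [0.4819, 0.1952, 0.1385]
orientation: [2.926, -1.14, -0.001]
ft_force: [5.8, -2.9, -11.1]
finger_gap: 0.0263
```

>>> play_rows([
  [[0,0,0,0,0,0.06,1],[0,0,0,0,0,0,1],[0,0,0,0,0,0,1]],
])

```text
time: 10.08
ee_pos: [0.4819, 0.1952, 0.1401]
orientation: [2.926, -1.14, -0.001]
ft_force: [6.1, -2.9, -12.4]
finger_gap: 0.0264
```

>>> play_rows([
  [[0,0,0,0,0,0.06,1],[0,0,0,0,0,0,1],[0,0,0,0,0,0,1]],
])

```text
time: 10.33
ee_pos: [0.4818, 0.1952, 0.1403]
orientation: [2.925, -1.14, -0.003]
ft_force: [11.2, -2.6, -18.6]
finger_gap: 0.0261
```

The force step at 28 mm of travel shows it is at the stop. One last look before hand-in.

Run:
```python
from rig import sensors, vision
import cv2,numpy as np
a=vision.camera("scene")["image"][180:330,180:530,::-1]; b=vision.camera("top")["image"][130:300,180:460,::-1]
f=lambda x:cv2.resize(x,(700,int(700*x.shape[0]/x.shape[1])),interpolation=cv2.INTER_CUBIC)
cv2.imwrite("pics/end.png",cv2.resize(cv2.convertScaleAbs(np.vstack([f(a),f(b)]),alpha=1.5),(580,600)))
s=sensors.state();print(s["ee_pos"],s["ft_force"],s["finger_gap"])
```

```text
[0.48178146 0.19514395 0.14028654] [ 11.12787523  -3.32303092 -18.18165625] 0.026082031287059357
```

View pics/end.png

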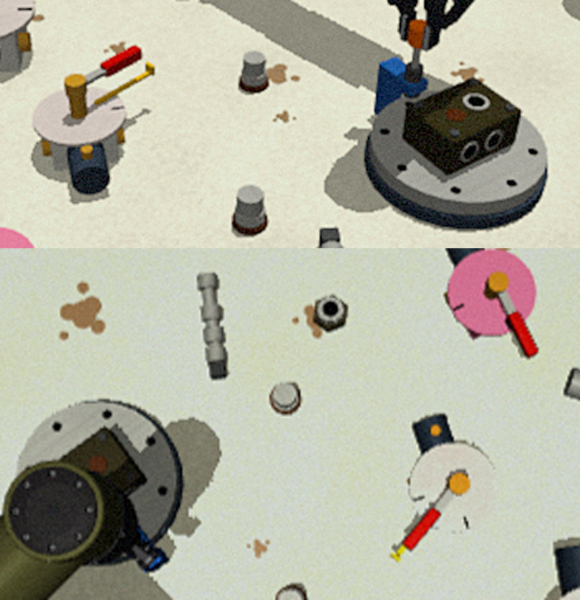

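The picture shows the knob held up with the shaft exposed (415,35), and the lever over the pointer (425,525), with the bystanders in place.

```bash
python3 -c "
from rig import workorder; print(workorder.hand_in())"
```

```text
the job is handed in; nothing more can be done
None
```

The job is done and handed in: the lever lies over the yellow pointer, and the gripper is still holding the plunger fully up.

- **Lever:** I gripped the red lever of the small white damper and turned it about 54° clockwise. I then released it. The wrist camera puts it within about 0.4° (1 mm) of the pointer. In the last pictures it was still there.
- **Plunger:** I then gripped the orange knob and pulled it straight up about 28 mm. The last small lift moved the tool only 0.2 mm while the downward force rose from 12 to 18 N, so it is at its stop. The last picture shows the knob held up with its shaft exposed.
- **Other checks:** In the last pictures the loose parts looked undisturbed, though they were partly cropped and I did not measure them. The arm used about 10 s of the 48 s. The highest force I read was about 22 N, at the end with the plunger against its stop. No check failed or disagreed.

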